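Crank the carving rest back to level

TASK

The tilting carving rest that carries the arched instrument plate was left leaning about one main division of its dial. Turn the worm crank on top of its gear column clockwise (seen from above), some two to three full turns, until the plate is level again and the dial's pointer stands straight up at the middle main mark, then let go of the crank. Leave the three-lobed knob of the small screw press alone.

Things in the scene. Friction and masses are not known exactly. Their poses are not given: they have to be found in the camera images.
- rest (a joint): Tilt of the carving rest (130 x 150 mm cradle with arched plate) about its level spindle, rad: 0 level, negative: its left edge, seen from the crank along the spindle, is down; starts -0.63 to -0.42. One crank turn clockwise from above adds 0.209 rad (12 deg), the other way subtracts it. Worm self-locks; it can overrun to +0.72. Under 150 mm high; dial marks 30 deg apart.
- crank_handle (a point): Upright wooden crank handle, a cylinder 22 mm across, 48 mm tall, spinning freely on its pin: hold it from above and lead it in circles without turning the wrist. Point on its axis, 20 mm below its top, 28 mm above its foot, 180 mm above the bench. Steel arm below, top at 150 mm. Its circle has 45 mm radius about crank_axis; starting direction is any. About 3 N moves it.
- crank_axis (a point): Point on the crank's vertical axis, level with crank_handle: the centre of the handle's circle, above the middle of the grey gear column (88 x 88 mm; hub top 154 mm above the bench). The fixture's place and yaw vary.
- star_knob (a joint): Turn, rad, of the black three-lobed knob (62 mm across) on the small grey screw press beside the carving rest, left or right of it (171 mm tall, about 0.25 m from the crank's axis). Not part of the job; 0 at the start.

How it is judged (in metres and radians):
At the end, for the whole second after the job is handed in: The rest is level within 4 degrees (0.07 rad) and at rest, with the crank released (value of joint rest between -0.07 and 0.07 rad and velocity of joint rest between -0.02 and 0.02 rad/s); the robot touches nothing.
It fails at once if the three-lobed knob of the screw press is turned by more than 0.3 rad (value of joint star_knob above 0.3 rad or value of joint star_knob below -0.3 rad).
It also fails if it takes over 58 s, if anything falls off the work surface, if the arm or the gripper's body presses on something with over 40 N, if the wrist force passes 120 N, or if a joint passes its speed limit or range.

ROBOT

A 6-joint arm with a two-finger parallel gripper is mounted at the origin on the work surface. World frame = base frame: x ahead of the robot, y to its left, z up, the work surface at z = 0. Lengths are in m, angles in degrees, forces in N, time in s.
With the tool pointing down it reaches from about 0.35 to 0.875 m from the base axis. Payload 4.2 kg.
Tool frame: the origin (TCP) lies on the centre line of the jaws, within the pads' length; the fingertips stand 17 mm ahead of it and the grasp point (between the pads) lies 2 mm behind it; z points along the fingers, y is the direction in which the jaws open and shut (so a half turn about z gives the same grasp; the last joint's range is limited). The gripper opens to 87 mm and grips with 3 to 60 N. Pads are 19 mm wide; open, the fingers measure 117 mm over their backs; the gripper's body (75 mm by 190 mm) begins 51 mm behind the grasp point.
Start: joints at [-60.585, 22.042, 0.453, 0, -68.411, -14.817], TCP at [0.158, -0.605, 0.24] pointing down, gripper open.
Joint ranges: [-179.83, 179.83], [-69.29, 118.12], [-61.27, 80.66], [-181.25, 117.63], [-171.15, -9.14], [-177.46, 177.46]. Speed limits (degrees/s): [159.86, 159.86, 180, 180, 180, 180].

INTERFACE

Orientations are given as a 3x3 rotation matrix whose columns are the frame's x, y, z axes.
In Python, from station import * gives the robot as it stands.
- The arm moves only by the tool play_rows, never from a script. Its argument "targets" is a list that holds one entry, the list of rows, each a list of 5 numbers: the closure, from 0 (fully open) to 1 (shut), then the shift along the world's x, y, z in m, then the turn about the world's z in rad. In form: [[[gripper, x, y, z, twist], ...]]. A call has 1 to 5 rows; each row is the pose to reach, as a shift and turn from the pose commanded when the call began; what a row does not reach only later rows make up. A row lasts 1/12 s, in which the tool goes at most 41.7 mm and 7.16 degrees, less where a joint would pass 70% of its speed; a pose out of reach is approached as far as the arm can. A call with a gripper value outside its range is refused whole. The fingers move at their own pace and stop on an object; the grip force is fixed at half the most. Time passes only in rows, so rows that repeat a pose let the fingers close. It gives the time, the measured TCP pose, the force and the opening at its end, in the units of the state.
- sense(): the state, without advancing time (a new reading comes with each control period).
- capture(name): name is "scene" or "side" or "wrist"; returns the picture (480x640x3 uint8, blue, green, red); there is no depth.
- get_calibration(name): a dict with "camera_matrix" (3x3 intrinsics, pixels), "D" ([k1, k2, p1, p2, k3] as OpenCV has them; the pictures are not rectified), "T" (4x4, takes a point from camera to world coordinates). Camera axes: x right, y up, looking along -z (the intrinsics and any distortion apply to the point x, -y, -z); pixel columns grow to the right and rows downward; lengths in m; the calibration is good to about 2 mm. A picture is of the moment at which its call begins: read the wrist's pose just before it. get_calibration takes no time and is no camera call; for the wrist camera it gives the pose at the moment of the call.
- finish_job(): hands the job in, once; it reports no verdict.
The state is a dict: "time_s": time; "joints": joint angles; "joint_velocities": joint speeds; "effort": joint torques, N m; "tcp_pos": TCP position; "ee_rot": TCP orientation; "wrist_force": force on the tool from outside, world axes, zero at the start; "moment": the same for the moment, N m; "gripper_width": opening from 0.0 (shut) to 1.0 (fully open).
Only numpy, scipy, OpenCV 4.12 (cv2) and the standard library are available. Lean on these libraries where they do the work, as an engineer would, in place of code of your own. Each camera call takes 0.05 s, during which the arm holds its last target. There are 200 camera calls.

## Working session

There is one attempt and no reset: what is moved stays moved. The work goes in short steps, Python scripts to look and compute and a tool call to move; the robot and the scene stay as the last step left them, time stands still between calls to the robot, and variables do not carry over. Pictures are saved under pics/ and viewed, on a budget of 10 in all, crops included, one or two more only if the job needs it, and the job is handed in when it is done.

Besides the shell and the picture viewer there is one more tool, called as name(argument=value, ...) on one line, values as JSON. play_rows: Moves the arm, as the interface text tells. Its arguments: {"type":"object","properties":{"targets":{"type":"array","items":{"type":"array","items":{"type":"array","items":{"type":"number"}}}}},"required":["targets"]}

```bash
mkdir -p pics; ls
python3 - <<'E'
from station import *
import cv2,numpy as np
s=sense();print(s['time_s'],s['tcp_pos'],s['ee_rot'],s['gripper_width'])
a=capture("scene");b=capture("side")
cv2.imwrite('pics/s.png',a);cv2.imwrite('pics/d.png',b)
for n in("scene","side"):
  c=get_calibration(n);print(n,c)
E
```

```text
pics
0.0 [ 0.15740973 -0.60425268  0.23844394] [[-9.67771558e-01 -2.51828976e-01 -6.15302660e-04]
 [-2.51829721e-01  9.67769218e-01  2.12906843e-03]
 [ 5.93098514e-05  2.21540337e-03 -9.99997544e-01]] 1.0004553327885808
scene {'camera_matrix': array([[525.63106054,   0.        , 322.47553678],
       [  0.        , 525.63106054, 240.01782737],
       [  0.        ,   0.        ,   1.        ]]), 'D': array([-0.08573722,  0.        ,  0.        ,  0.        ,  0.        ]), 'T': array([[ 0.73646966, -0.41163663,  0.53681256,  0.92594526],
       [ 0.67645973,  0.44364557, -0.58786125, -0.40361566],
       [ 0.00383071,  0.79607405,  0.6051871 ,  0.62862615],
       [ 0.        ,  0.        ,  0.        ,  1.        ]])}
side {'camera_matrix': array([[467.46211709,   0.        , 313.87649874],
       [  0.        , 467.46211709, 238.17108644],
       [  0.        ,   0.        ,   1.        ]]), 'D': array([0.03441382, 0.        , 0.        , 0.        , 0.        ]), 'T': array([[-0.99856947,  0.03424808, -0.04106186,  0.4891412 ],
       [-0.05274071, -0.75725316,  0.65098853,  0.49066836],
       [-0.00879911,  0.6522229 ,  0.75797616,  0.67692041],
       [ 0.        ,  0.        ,  0.        ,  1.        ]])}
```

View pics/s.png

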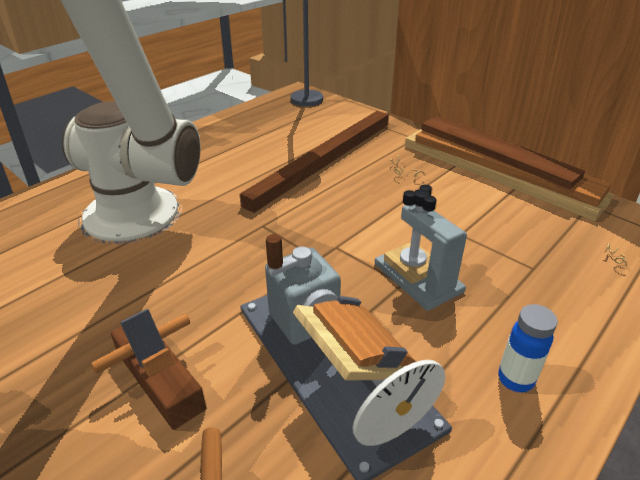

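View pics/d.png

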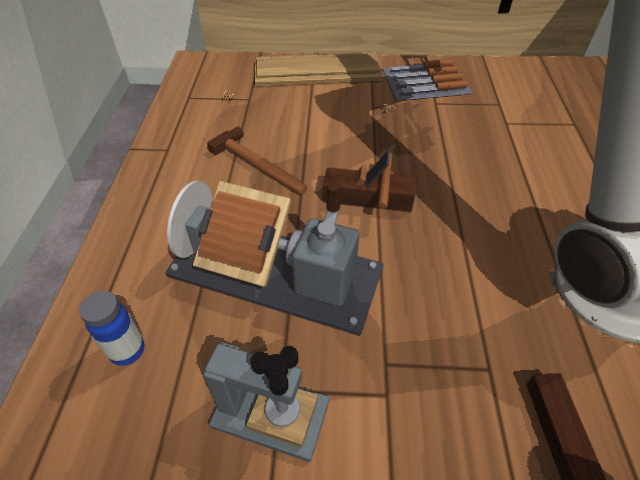

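Scene view: the handle runs from top (274,238) to foot (274,267), the hub top is at (302,253), the press knob at (419,197) and the dial at (401,402). Side view: handle top (334,187), hub (327,227), knob (276,367).

```bash
cat > h.py <<'E'
from station import *
import cv2,numpy as np
def ray(n,p,c=None):
    c=c or get_calibration(n)
    u=cv2.undistortPoints(np.array([[p]],float),c['camera_matrix'],c['D'])[0,0]
    T=c['T'];return T[:3,3],T[:3,:3]@np.array([u[0],-u[1],-1])
def plane(n,p,z,c=None):
    o,d=ray(n,p,c);return o+d*(z-o[2])/d[2]
def proj(n,P,c=None):
    c=c or get_calibration(n);T=c['T'];q=(np.atleast_2d(P)-T[:3,3])@T[:3,:3]
    q=q*[1,-1,-1];return cv2.projectPoints(q,np.zeros(3),np.zeros(3),c['camera_matrix'],c['D'])[0][:,0]
E
python3 - <<'E'
from h import *
np.set_printoptions(precision=4,suppress=True)
for n,ps in {'scene':[((274,238),.2),((274,253),.18),((302,252),.154),((419,197),.165),((250,303),.012),((364,467),.012),((439,425),.012)],
 'side':[((334,187),.2),((333,199),.18),((327,227),.154),((276,367),.165),((175,267),.012),((354,321),.012),((373,265),.012)]}.items():
  for p,z in ps: print(n,p,plane(n,p,z))
a=cv2.imread('pics/s.png')[340:460,340:460]
cv2.imwrite('pics/dial.png',cv2.resize(a,None,fx=5,fy=5,interpolation=cv2.INTER_CUBIC))
E
```

```text
scene (274, 238) [ 0.4946 -0.0286  0.2   ]
scene (274, 253) [ 0.4993 -0.0345  0.18  ]
scene (302, 252) [0.5026 0.0161 0.154 ]
scene (419, 197) [0.5519 0.2405 0.165 ]
scene (250, 303) [ 0.408  -0.0159  0.012 ]
scene (364, 467) [ 0.7343 -0.1147  0.012 ]
scene (439, 425) [ 0.7706 -0.0001  0.012 ]
side (334, 187) [ 0.4904 -0.0204  0.2   ]
side (333, 199) [ 0.4913 -0.0153  0.18  ]
side (327, 227) [0.4989 0.0185 0.154 ]
side (276, 367) [0.5505 0.2509 0.165 ]
side (175, 267) [ 0.7689 -0.0015  0.012 ]
side (354, 321) [0.4507 0.094  0.012 ]
side (373, 265) [ 0.4164 -0.0221  0.012 ]
```

View pics/dial.png

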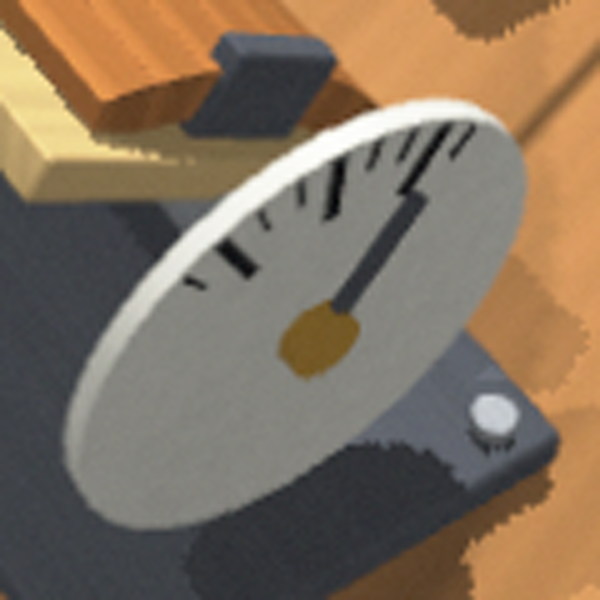

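The pointer stands at the right-hand main mark, about 30° off. Now I'll move above the crank handle.

play_rows(targets=[[[0, 0.01, 0.018, 0.01, 0], [0, 0.03, 0.05, 0.02, 0], [0, 0.05, 0.085, 0.03, 0], [0, 0.07, 0.12, 0.04, 0], [0, 0.09, 0.155, 0.05, 0]]])

```text
time_s: 0.52
tcp_pos: [0.2478, -0.4481, 0.2893]
ee_rot: [[-0.968, -0.251, -0.001], [-0.251, 0.968, 0.001], [0.0, 0.001, -1.0]]
wrist_force: [0.8, -0.1, -0.8]
gripper_width: 0.999
```

play_rows(targets=[[[0, 0.02, 0.035, 0, 0], [0, 0.04, 0.07, 0, 0], [0, 0.06, 0.105, 0, 0], [0, 0.08, 0.14, 0, 0], [0, 0.1, 0.17, 0, 0]]])

```text
time_s: 0.93
tcp_pos: [0.3476, -0.2775, 0.2895]
ee_rot: [[-0.968, -0.252, 0.0], [-0.252, 0.968, 0.0], [-0.0, 0.0, -1.0]]
wrist_force: [0.8, -1.1, -1.4]
gripper_width: 1.001
```

play_rows(targets=[[[0, 0.02, 0.035, 0, 0], [0, 0.04, 0.07, 0, 0], [0, 0.06, 0.105, 0, 0], [0, 0.08, 0.14, 0, 0], [0, 0.09, 0.155, 0, 0]]])

```text
time_s: 1.35
tcp_pos: [0.4388, -0.1215, 0.2893]
ee_rot: [[-0.967, -0.255, 0.0], [-0.255, 0.967, 0.001], [-0.001, 0.001, -1.0]]
wrist_force: [0.4, -1.2, -0.3]
gripper_width: 1.0
```

play_rows(targets=[[[0, 0.02, 0.035, 0, 0], [0, 0.035, 0.065, 0, 0], [0, 0.045, 0.08, 0, 0], [0, 0.045, 0.08, 0, 0], [0, 0.045, 0.08, 0, 0]]])

```text
time_s: 1.77
tcp_pos: [0.4825, -0.0441, 0.2889]
ee_rot: [[-0.967, -0.254, -0.002], [-0.254, 0.967, -0.0], [0.002, 0.0, -1.0]]
wrist_force: [-0.5, -0.9, 0.3]
gripper_width: 0.998
```

Run:
```python
from h import *
np.set_printoptions(precision=4,suppress=True)
c=get_calibration("wrist");s=sense();print(s['time_s'],s['tcp_pos'],s['joints'],s['wrist_force'])
a=capture("wrist");cv2.imwrite('pics/w.png',a);np.savez('pics/w.npz',**c);print(c['T'])
# dial pointer angle: plane normal u through ray to dial centre
u=np.array([.957,-.29,0]);v=np.array([.29,.957,0])
ax=np.array([.501,.017,.0])
f=lambda p:(340+p[0]/5,340+p[1]/5)
o,d=ray('scene',f((320,338)))
# centre lies on midline vertical plane: v.(P-ax)=0
C=o+d*(v@(ax-o))/(v@d);print('C',C)
for nm,p in dict(ptr=(420,195),pin=(342,308),m0=(340,185),mR=(425,160),mL=(238,260)).items():
  o,d=ray('scene',f(p));P=o+d*(u@(C-o))/(u@d)-C
  print(nm,np.degrees(np.arctan2(v@P,P[2])),np.linalg.norm(P))
```

```text
1.7667 [ 0.4825 -0.0441  0.2889] [ 14.0329   6.2368 -13.6948  -0.0132 -70.1673 -89.3268] [-0.5121 -0.8679  0.276 ]
[[-0.2544 -0.9336 -0.2523  0.4121]
 [ 0.9671 -0.2451 -0.0683 -0.0627]
 [ 0.0019 -0.2614  0.9652  0.4338]
 [ 0.      0.      0.      1.    ]]
C [ 0.7442 -0.0567  0.0863]
ptr 32.33425118603394 0.04610607628567578
pin 34.638180203131185 0.009854231254487148
m0 -1.9875311178962194 0.06030713938576439
mR 24.576810624805688 0.05763614427634495
mL -30.014967430589824 0.059611218458273975
```

View pics/w.png

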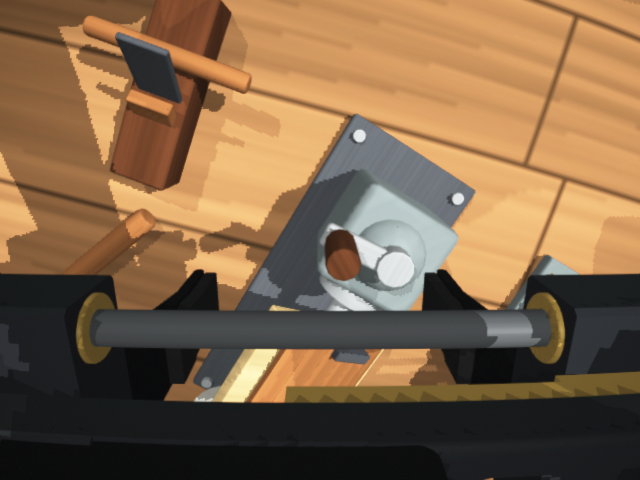

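Wrist view: handle top about (343,263), its foot about (340,238), hub top (396,267), jaws clear either side.

Run:
```python
from h import *
np.set_printoptions(precision=4,suppress=True)
c=dict(np.load('pics/w.npz'))
for p,z in [((343,263),.2),((340,240),.152),((396,267),.154),((359,136),.012),((457,199),.012)]: print(p,plane('wrist',p,z,c))
A=plane('wrist',(396,267),.154,c)
a=cv2.imread('pics/w.png')
h=cv2.cvtColor(a,cv2.COLOR_BGR2HSV)[215:295,310:375]
m=((h[...,1]>110)&((h[...,0]<15)|(h[...,0]>170))&(h[...,2]<190)).astype(np.uint8)
n,l,st,ce=cv2.connectedComponentsWithStats(m);i=1+np.argmax(st[1:,4]);print(st[i],ce[i]+[310,215])
for q in [(.4925,-.0245),(.497,-.028)]:
  print(q,proj('wrist',[[*q,.2],[*q,.152]],c).ravel(), proj('scene',[[*q,.2],[*q,.152]]).ravel(),proj('side',[[*q,.2],[*q,.152]]).ravel())
```

```text
(343, 263) [ 0.4889 -0.0279  0.2   ]
(340, 240) [ 0.4886 -0.0274  0.152 ]
(396, 267) [0.4973 0.0166 0.154 ]
(359, 136) [ 0.418  -0.0202  0.012 ]
(457, 199) [0.453  0.0961 0.012 ]
[  16   16   35   49 1376] [341.6613 255.6417]
(0.4925, -0.0245) [346.8392 269.8928 342.5029 246.0881] [275.158  236.0529 276.8808 263.1826] [332.6734 185.0474 332.0048 207.6571]
(0.497, -0.028) [339.1961 275.3197 336.067  250.7429] [275.5591 238.5454 277.2785 265.7403] [329.7262 183.3586 329.2062 205.9772]
```

play_rows(targets=[[[0, 0.004, 0.009, -0.02, 0], [0, 0.007, 0.018, -0.05, 0], [0, 0.007, 0.018, -0.08, 0], [0, 0.007, 0.018, -0.1, 0], [0, 0.007, 0.018, -0.11, 0]]])

```text
time_s: 2.23
tcp_pos: [0.487, -0.0282, 0.1767]
ee_rot: [[-0.968, -0.25, -0.006], [-0.25, 0.968, -0.001], [0.006, 0.001, -1.0]]
wrist_force: [-0.4, -0.1, 0.3]
gripper_width: 0.999
```

play_rows(targets=[[[0.4, 0, 0, 0, 0], [0.6, 0, 0, 0, 0], [0.7, 0, 0, 0, 0], [0.7, 0, 0, 0, 0], [0.7, 0, 0, 0, 0]]])

```text
time_s: 2.65
tcp_pos: [0.49, -0.0269, 0.1807]
ee_rot: [[-0.968, -0.252, 0.002], [-0.252, 0.968, 0.001], [-0.002, -0.0, -1.0]]
wrist_force: [0.9, 0.2, 0.4]
gripper_width: 0.704
```

Run:
```python
from h import *
s=sense();print(s['time_s'],s['tcp_pos'],s['gripper_width'],s['wrist_force'])
c=get_calibration("wrist");cv2.imwrite('pics/w2.png',capture("wrist"))
```

```text
2.65 [ 0.49003597 -0.0269022   0.18067475] 0.7036368674383242 [0.91598725 0.19489599 0.41746011]
```

View pics/w2.png

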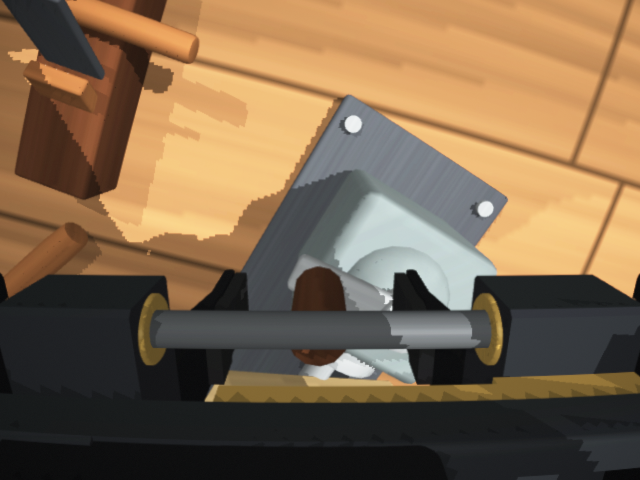

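The handle (column 318) is centred between the jaws (about 320). Closing now.

play_rows(targets=[[[0.85, 0, 0, 0, 0], [0.85, 0, 0, 0, 0], [0.85, 0, 0, 0, 0], [0.85, 0, 0, 0, 0], [0.85, 0, 0, 0, 0]]])

```text
time_s: 3.12
tcp_pos: [0.4895, -0.0267, 0.1795]
ee_rot: [[-0.968, -0.252, -0.0], [-0.252, 0.968, -0.0], [0.0, -0.0, -1.0]]
wrist_force: [0.5, 0.1, 0.7]
gripper_width: 0.281
```

play_rows(targets=[[[0.85, 0, 0, 0, 0], [0.85, 0, 0, 0, 0], [0.85, 0, 0, 0, 0], [0.85, 0, 0, 0, 0], [0.85, 0, 0, 0, 0]]])

```text
time_s: 3.53
tcp_pos: [0.4896, -0.0273, 0.1797]
ee_rot: [[-0.968, -0.252, -0.0], [-0.252, 0.968, -0.001], [0.0, -0.001, -1.0]]
wrist_force: [1.2, -5.1, 0.3]
gripper_width: 0.245
```

Run:
```python
import numpy as np
a0=np.arctan2(-.044,-.009)
for k in range(19):
  a=a0-np.radians(20*k);print(20*k,np.round(.045*np.array([np.cos(a)-np.cos(a0),np.sin(a)-np.sin(a0)]),4))
```

```text
0 [0. 0.]
20 [-0.0145  0.0057]
40 [-0.0262  0.0161]
60 [-0.0337  0.0299]
80 [-0.036   0.0453]
100 [-0.0328  0.0606]
120 [-0.0247  0.0739]
140 [-0.0124  0.0837]
160 [0.0024 0.0886]
180 [0.018  0.0882]
200 [0.0326 0.0824]
220 [0.0443 0.0721]
240 [0.0517 0.0583]
260 [0.054  0.0429]
280 [0.0509 0.0276]
300 [0.0427 0.0142]
320 [0.0304 0.0045]
340 [ 0.0156 -0.0004]
360 [ 0. -0.]
```

play_rows(targets=[[[0.85, -0.0075, 0.002, 0, 0], [0.85, -0.0145, 0.0057, 0, 0], [0.85, -0.0205, 0.0105, 0, 0], [0.85, -0.0262, 0.0161, 0, 0], [0.85, -0.0262, 0.0161, 0, 0]]])

```text
time_s: 3.95
tcp_pos: [0.4625, -0.0095, 0.1796]
ee_rot: [[-0.968, -0.253, 0.0], [-0.253, 0.968, 0.002], [-0.001, 0.001, -1.0]]
wrist_force: [-1.8, 2.0, 1.2]
gripper_width: 0.244
```

play_rows(targets=[[[0.85, -0.0075, 0.0138, 0, 0], [0.85, -0.0098, 0.0292, 0, 0], [0.85, -0.0066, 0.0445, 0, 0], [0.85, 0.0015, 0.0578, 0, 0], [0.85, 0.0138, 0.0676, 0, 0]]])

```text
time_s: 4.37
tcp_pos: [0.477, 0.0562, 0.1795]
ee_rot: [[-0.967, -0.254, -0.001], [-0.254, 0.967, -0.004], [0.002, -0.003, -1.0]]
wrist_force: [6.3, -15.8, -2.8]
gripper_width: 0.244
```

play_rows(targets=[[[0.85, 0.0148, 0.0039, 0, 0], [0.85, 0.0304, 0.0035, 0, 0], [0.85, 0.045, -0.0023, 0, 0], [0.85, 0.0567, -0.0126, 0, 0], [0.85, 0.0641, -0.0264, 0, 0]]])

```text
time_s: 4.78
tcp_pos: [0.5417, 0.032, 0.1795]
ee_rot: [[-0.967, -0.253, -0.001], [-0.253, 0.967, 0.002], [0.001, 0.002, -1.0]]
wrist_force: [-3.4, 3.3, 2.9]
gripper_width: 0.241
```

play_rows(targets=[[[0.85, 0.0023, -0.0154, 0, 0], [0.85, -0.0008, -0.0307, 0, 0], [0.85, -0.009, -0.0441, 0, 0], [0.85, -0.0213, -0.0538, 0, 0], [0.85, -0.0361, -0.0587, 0, 0]]])

```text
time_s: 5.2
tcp_pos: [0.5062, -0.0282, 0.1796]
ee_rot: [[-0.968, -0.252, 0.004], [-0.252, 0.968, 0.001], [-0.004, 0.0, -1.0]]
wrist_force: [2.6, 5.1, -0.5]
gripper_width: 0.244
```

play_rows(targets=[[[0.85, -0.0156, 0.0004, 0, 0], [0.85, -0.0301, 0.0061, 0, 0], [0.85, -0.0418, 0.0165, 0, 0], [0.85, -0.0493, 0.0303, 0, 0], [0.85, -0.0516, 0.0457, 0, 0]]])

```text
time_s: 5.62
tcp_pos: [0.454, 0.0179, 0.1797]
ee_rot: [[-0.968, -0.252, 0.005], [-0.252, 0.968, 0.001], [-0.005, -0.0, -1.0]]
wrist_force: [10.7, -4.0, -9.2]
gripper_width: 0.247
```

play_rows(targets=[[[0.85, 0.0032, 0.0153, 0, 0], [0.85, 0.0113, 0.0286, 0, 0], [0.85, 0.0236, 0.0384, 0, 0], [0.85, 0.0384, 0.0433, 0, 0], [0.85, 0.054, 0.0429, 0, 0]]])

```text
time_s: 6.03
tcp_pos: [0.506, 0.0611, 0.1795]
ee_rot: [[-0.967, -0.253, -0.003], [-0.253, 0.967, -0.0], [0.003, 0.001, -1.0]]
wrist_force: [-2.4, -1.9, 2.8]
gripper_width: 0.242
```

play_rows(targets=[[[0.85, 0.0146, -0.0058, 0, 0], [0.85, 0.0263, -0.0161, 0, 0], [0.85, 0.0337, -0.0299, 0, 0], [0.85, 0.036, -0.0453, 0, 0], [0.85, 0.0329, -0.0606, 0, 0]]])

```text
time_s: 6.45
tcp_pos: [0.5415, 0.0006, 0.1796]
ee_rot: [[-0.968, -0.253, 0.002], [-0.253, 0.968, 0.002], [-0.003, 0.002, -1.0]]
wrist_force: [-0.3, 3.9, 2.0]
gripper_width: 0.243
```

play_rows(targets=[[[0.85, -0.0082, -0.0134, 0, 0], [0.85, -0.0205, -0.0231, 0, 0], [0.85, -0.0353, -0.028, 0, 0], [0.85, -0.0509, -0.0276, 0, 0], [0.85, -0.0509, -0.0276, 0, 0]]])

```text
time_s: 6.87
tcp_pos: [0.4871, -0.0271, 0.1796]
ee_rot: [[-0.968, -0.251, 0.001], [-0.251, 0.968, 0.003], [-0.002, 0.003, -1.0]]
wrist_force: [-1.1, 5.1, -0.4]
gripper_width: 0.243
```

Run:
```python
from h import *
a=capture("scene");cv2.imwrite('pics/s3.png',a)
cv2.imwrite('pics/dial3.png',cv2.resize(a[320:460,320:460],None,fx=4,fy=4,interpolation=cv2.INTER_CUBIC))
```

```text
(no output)
```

View pics/dial3.png

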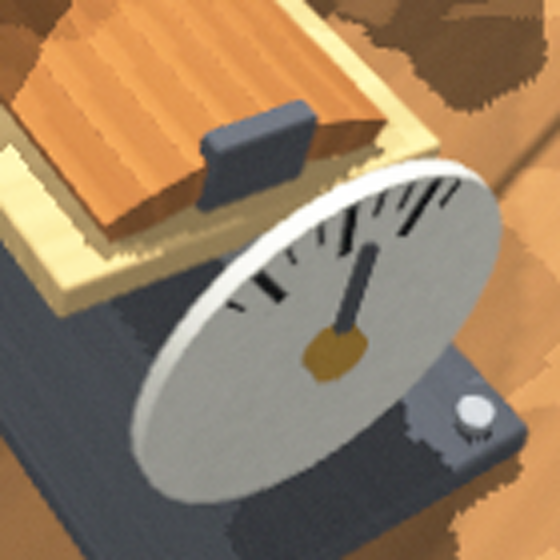

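Crop: the pointer runs from (345,330) to (370,248), between the middle mark (350,230) and the right mark (420,209). I'll work out the remaining angle.

Run:
```python
from h import *
u=np.array([.957,-.29,0]);v=np.array([.29,.957,0]);C=np.array([.744,-.0567,.0863])
def P(p,s,o0):
  o,d=ray('scene',(o0+p[0]/s,o0+p[1]/s));return o+d*(u@(C-o))/(u@d)-C
def ang(a,b,s,o0):
  q=P(b,s,o0)-P(a,s,o0);return np.degrees(np.arctan2(v@q,q[2]))
for n,a,b in [('ptr',(342,308),(420,195)),('m0',(332,217),(342,160)),('mR',(408,192),(446,126)),('mL',(252,272),(220,238))]: print('before',n,ang(a,b,5,340))
for n,a,b in [('ptr',(345,330),(370,246)),('m0',(347,252),(352,208)),('mR',(405,235),(436,182)),('mL',(280,297),(256,272))]: print('now',n,ang(a,b,4,320))
# plate-edge: cradle front edge & clamp top edge slope relative to v in plane u
print('clamp before',ang((222,38),(335,42),5,340),'now',ang((205,145),(315,103),4,320))
print('frame before',ang((30,200),(215,200),5,340),'now',ang((62,312),(205,240),4,320))
```

```text
before ptr 31.708312969889487
before m0 0.2953478141459779
before mR 23.737989851000997
before mL -28.606507855442583
now ptr 6.190294271741154
now m0 -2.6902695807474424
now mR 24.403113006553845
now mL -28.84808205096672
clamp before 122.01750756927538 now 97.388092089249
frame before 123.36270991012154 now 89.63142139226989
```

About 7.5° remain, so 220° of crank.

play_rows(targets=[[[0.85, -0.0145, 0.0057, 0, 0], [0.85, -0.0262, 0.0161, 0, 0], [0.85, -0.0337, 0.0299, 0, 0], [0.85, -0.036, 0.0453, 0, 0], [0.85, -0.0328, 0.0606, 0, 0]]])

```text
time_s: 7.33
tcp_pos: [0.4568, 0.0324, 0.1797]
ee_rot: [[-0.968, -0.253, 0.004], [-0.253, 0.968, -0.001], [-0.004, -0.002, -1.0]]
wrist_force: [11.6, -8.3, -8.4]
gripper_width: 0.245
```

play_rows(targets=[[[0.85, 0.0081, 0.0133, 0, 0], [0.85, 0.0204, 0.0231, 0, 0], [0.85, 0.0352, 0.028, 0, 0], [0.85, 0.0508, 0.0276, 0, 0], [0.85, 0.0654, 0.0218, 0, 0]]])

```text
time_s: 7.75
tcp_pos: [0.5212, 0.0558, 0.1796]
ee_rot: [[-0.967, -0.253, -0.001], [-0.253, 0.967, 0.002], [0.001, 0.002, -1.0]]
wrist_force: [-2.9, 2.3, 2.4]
gripper_width: 0.245
```

play_rows(targets=[[[0.85, 0.0117, -0.0103, 0, 0], [0.85, 0.0117, -0.0103, 0, 0], [0.85, 0.0117, -0.0103, 0, 0], [0.85, 0.0117, -0.0103, 0, 0], [0.85, 0.0117, -0.0103, 0, 0]]])

```text
time_s: 8.17
tcp_pos: [0.5341, 0.0447, 0.1797]
ee_rot: [[-0.968, -0.252, 0.003], [-0.252, 0.968, 0.001], [-0.003, 0.0, -1.0]]
wrist_force: [5.8, 1.5, -2.8]
gripper_width: 0.24
```

Run:
```python
from h import *
a=capture("scene");cv2.imwrite('pics/s4.png',a)
cv2.imwrite('pics/dial4.png',cv2.resize(a[320:460,320:460],None,fx=4,fy=4,interpolation=cv2.INTER_CUBIC))
```

```text
(no output)
```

View pics/dial4.png

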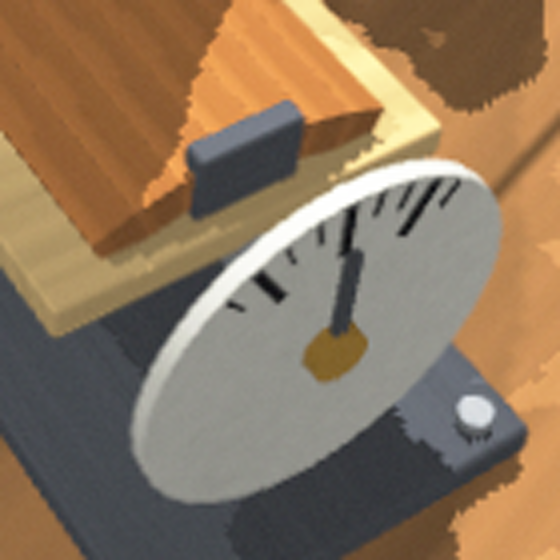

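Run:
```python
from h import *
u=np.array([.957,-.29,0]);v=np.array([.29,.957,0]);C=np.array([.744,-.0567,.0863])
def pl(p):
  o,d=ray('scene',p);return o+d*(u@(C-o))/(u@d)-C
for f,(a,b) in dict(s=((408,400),(423,379)),s3=((406,402),(412,381)),s4=((405.2,402),(408.5,383))).items():
  g=cv2.cvtColor(cv2.imread(f'pics/{f}.png'),cv2.COLOR_BGR2GRAY).astype(float)
  g=np.clip(150-g,0,100)
  m=np.zeros(g.shape,np.uint8);cv2.line(m,tuple(int(round(x)) for x in a),tuple(int(round(x)) for x in b),1,7)
  ys,xs=np.nonzero((m>0)&(g>20));w=g[ys,xs]
  Q=np.array([pl(p) for p in zip(xs,ys)]);X=np.c_[Q@v,Q[:,2]]
  c=np.average(X,axis=0,weights=w);e=np.linalg.eigh(np.cov(X.T,aweights=w))[1][:,1];e*=np.sign(e[1])
  print(f,len(xs),c,np.degrees(np.arctan2(*e)))
print('vertical from pin pixel',proj('scene',[pl((403.8,408))+C,pl((403.8,408))+C+[0,0,.045]]))
def a2(a,b):
  q=pl((320+b[0]/4,320+b[1]/4))-pl((320+a[0]/4,320+a[1]/4));return np.degrees(np.arctan2(q[2],v@q))
print('clamp top s4',a2((190,152),(297,103)),'clamp bottom',a2((195,216),(300,165)))
```

```text
s 177 [0.01381763 0.02548756] 27.453554451519423
s3 149 [0.00307992 0.02650323] 4.736319367430842
s4 155 [-0.00047108  0.0293168 ] -3.870987662205446
vertical from pin pixel [[403.8        407.99999999]
 [407.80159055 385.02193028]]
clamp top s4 -1.7424660340142821 clamp bottom -0.8127973708586033
```

The pointer now reads level within about 1–3°. I'll release, retreat, and check with unobstructed views.

play_rows(targets=[[[0.3, 0, 0, 0, 0], [0.2, 0, 0, 0, 0], [0, 0, 0, 0, 0], [0, 0, 0, 0, 0], [0, 0, 0, 0, 0]]])

```text
time_s: 8.63
tcp_pos: [0.5331, 0.0442, 0.1795]
ee_rot: [[-0.968, -0.252, -0.001], [-0.252, 0.968, -0.0], [0.001, 0.0, -1.0]]
wrist_force: [-0.6, -0.0, 0.7]
gripper_width: 0.531
```

play_rows(targets=[[[0, 0, 0, 0, 0], [0, 0, 0, 0.01, 0], [0, 0, 0, 0.04, 0], [0, 0, 0, 0.08, 0], [0, 0, 0, 0.11, 0]]])

```text
time_s: 9.05
tcp_pos: [0.5342, 0.044, 0.2929]
ee_rot: [[-0.968, -0.252, 0.002], [-0.252, 0.968, -0.0], [-0.002, -0.001, -1.0]]
wrist_force: [0.8, 0.5, 1.2]
gripper_width: 0.919
```

play_rows(targets=[[[0, -0.01, -0.03, 0.01, 0], [0, -0.025, -0.065, 0.01, 0], [0, -0.04, -0.1, 0.01, 0], [0, -0.055, -0.135, 0.01, 0], [0, -0.07, -0.17, 0.01, 0]]])

```text
time_s: 9.47
tcp_pos: [0.4628, -0.127, 0.3007]
ee_rot: [[-0.968, -0.253, 0.001], [-0.253, 0.968, -0.0], [-0.001, -0.0, -1.0]]
wrist_force: [0.8, 0.2, 0.6]
gripper_width: 1.001
```

Run:
```python
from h import *
s=sense();print(s['time_s'],s['tcp_pos'],s['wrist_force'])
a=capture("scene");b=capture("side");cv2.imwrite('pics/s5.png',a);cv2.imwrite('pics/d5.png',b)
A=cv2.resize(a[220:460,240:460],None,fx=2.4,fy=2.4,interpolation=cv2.INTER_CUBIC)
B=cv2.resize(b[165:305,160:360],None,fx=4,fy=4,interpolation=cv2.INTER_CUBIC)
cv2.imwrite('pics/A5.png',A);cv2.imwrite('pics/B5.png',B)
```

```text
9.4667 [ 0.46278938 -0.12701285  0.30067238] [0.7693403  0.20235674 0.59467302]
```

View pics/A5.png

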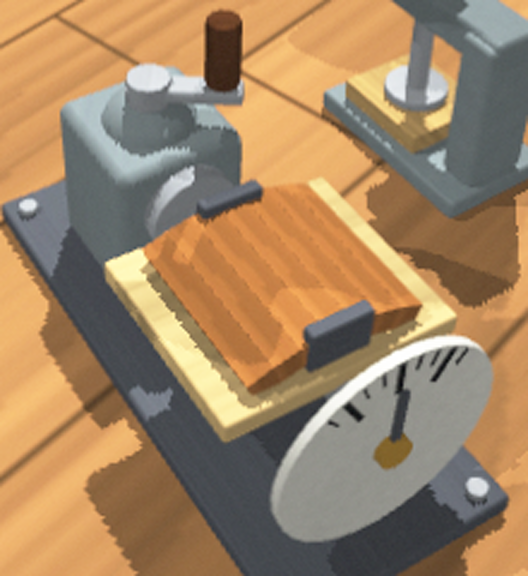

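View pics/B5.png

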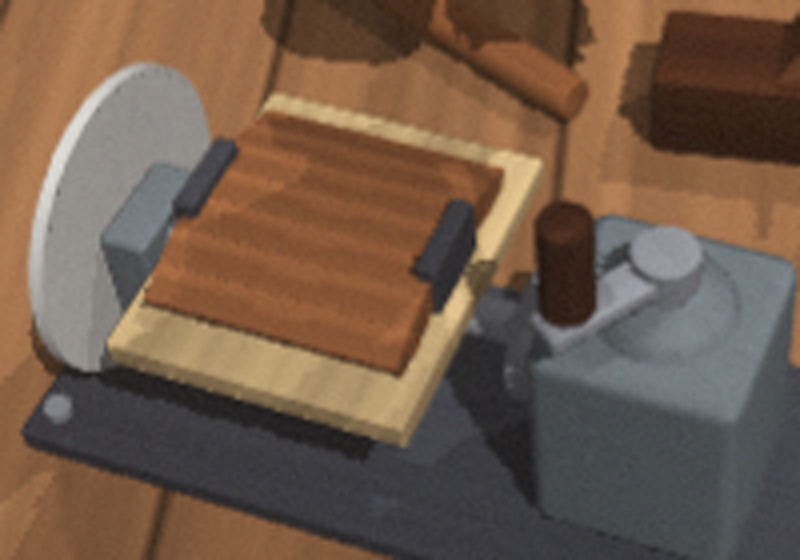

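Run:
```python
from h import *
np.set_printoptions(precision=4,suppress=True)
v=np.array([.29,.957,0])
pp=dict(dialR=((457,313),(108,347)),crankR=((316,179),(408,432)),crankL=((106,263),(542,160)),dialL=((222,428),(268,95)))
R={}
for k,(a,b) in pp.items():
  o1,d1=ray('scene',(240+a[0]/2.4,220+a[1]/2.4));o2,d2=ray('side',(160+b[0]/4,165+b[1]/4))
  t=np.linalg.lstsq(np.c_[d1,-d2],o2-o1,rcond=None)[0];p,q=o1+t[0]*d1,o2+t[1]*d2
  R[k]=(p+q)/2;print(k,R[k],'gap',np.linalg.norm(p-q))
for e in('dial','crank'):
  q=R[e+'R']-R[e+'L'];print(e,'rise of +v side deg',np.degrees(np.arctan2(q[2],v@q)),np.linalg.norm(q))
o,d=ray('scene',(240+393/2.4,220+450/2.4))
print('vertical px',)
C=np.array([.744,-.0567,.0863]);u=np.array([.957,-.29,0]);P=o+d*(u@(C-o))/(u@d)
g=proj('scene',[P,P+[0,0,.045],P+.045*np.array([*(v[:2]*np.sin(.07)),np.cos(.07)])])
print((g-[240,220])*2.4)
```

```text
dialR [0.7215 0.0314 0.0981] gap 0.0007989575198534198
crankR [0.5967 0.0656 0.0955] gap 0.00044121886506543167
crankL [ 0.5564 -0.0758  0.1029] gap 0.0012626972320877337
dialL [ 0.6802 -0.1132  0.1021] gap 0.0030715836410712587
dial rise of +v side deg -1.5298125947276833 0.1504506629259656
crank rise of +v side deg -2.887908924110169 0.14723861410407618
vertical px
[[393.     450.    ]
 [402.6101 394.7145]
 [407.7599 392.1265]]
```

Run:
```python
from h import *
v=np.array([.29,.957,0])
for k,a,b in [('A',(240+28/2.4,220+207/2.4),(373,265)),('C',(240+477/2.4,220+488/2.4),(160+57/4,165+407/4)),('hub',(240+149/2.4,220+76/2.4),(160+665/4,165+250/4)),('htop',(240+224/2.4,220+20/2.4),(160+566/4,165+212/4))]:
  o1,d1=ray('scene',a);o2,d2=ray('side',b)
  t=np.linalg.lstsq(np.c_[d1,-d2],o2-o1,rcond=None)[0];p=(o1+t[0]*d1+o2+t[1]*d2)/2;print(k,p,p@v)
s=sense();print(s['time_s'],s['wrist_force'])
```

```text
A [ 0.41694889 -0.02036435  0.01387186] 0.10142649833831838
C [7.69438248e-01 1.20491192e-05 1.46244361e-02] 0.22314862302945895
hub [0.50026936 0.01824873 0.15228978] 0.16254214604429884
htop [0.5355683  0.0442571  0.19840451] 0.1976688472969934
9.5667 [-0.53031354  0.19689229 -0.02375792]
```

The stereo check on the base screws shows no tilt bias, while the plate edges read about −1.5° to −2.9° and the pointer about −0.3° to −1.3°. That is inside tolerance, but there is plenty of time, so I'll regrip and add 40° of crank (+1.3°) to centre it.

play_rows(targets=[[[0, 0.015, 0.035, 0, 0], [0, 0.03, 0.07, 0, 0], [0, 0.045, 0.11, 0, 0], [0, 0.06, 0.145, -0.005, 0], [0, 0.07, 0.17, -0.01, 0]]])

```text
time_s: 9.98
tcp_pos: [0.5351, 0.0475, 0.2904]
ee_rot: [[-0.967, -0.254, 0.002], [-0.254, 0.967, 0.001], [-0.002, 0.0, -1.0]]
wrist_force: [-0.1, -0.5, 0.2]
gripper_width: 1.001
```

play_rows(targets=[[[0, 0, 0, 0, 0], [0, 0, 0, -0.03, 0], [0, 0, 0, -0.065, 0], [0, 0, 0, -0.095, 0], [0, 0, 0, -0.11, 0]]])

```text
time_s: 10.4
tcp_pos: [0.5317, 0.0441, 0.1763]
ee_rot: [[-0.968, -0.252, -0.006], [-0.252, 0.968, -0.001], [0.006, 0.0, -1.0]]
wrist_force: [0.3, -0.2, 0.3]
gripper_width: 0.999
```

play_rows(targets=[[[0.85, 0, 0, 0, 0], [0.85, 0, 0, 0, 0], [0.85, 0, 0, 0, 0], [0.85, 0, 0, 0, 0], [0.85, 0, 0, 0, 0]]])

```text
time_s: 10.82
tcp_pos: [0.5347, 0.0445, 0.1812]
ee_rot: [[-0.968, -0.252, 0.003], [-0.252, 0.968, 0.001], [-0.003, 0.0, -1.0]]
wrist_force: [0.1, 0.4, 0.9]
gripper_width: 0.705
```

play_rows(targets=[[[0.85, 0, 0, 0, 0], [0.85, 0, 0, 0, 0], [0.85, 0, 0, 0, 0], [0.85, 0, 0, 0, 0], [0.85, 0, 0, 0, 0]]])

```text
time_s: 11.23
tcp_pos: [0.5339, 0.0443, 0.1796]
ee_rot: [[-0.968, -0.252, 0.0], [-0.252, 0.968, 0.0], [-0.0, -0.0, -1.0]]
wrist_force: [-0.1, -0.1, 0.2]
gripper_width: 0.33
```

play_rows(targets=[[[0.85, 0, 0, 0, 0], [0.85, 0, 0, 0, 0], [0.85, 0, 0, 0, 0], [0.85, 0, 0, 0, 0], [0.85, 0, 0, 0, 0]]])

```text
time_s: 11.65
tcp_pos: [0.5339, 0.0444, 0.1795]
ee_rot: [[-0.968, -0.252, 0.0], [-0.252, 0.968, 0.0], [-0.0, 0.0, -1.0]]
wrist_force: [0.4, 0.2, 0.2]
gripper_width: 0.243
```

play_rows(targets=[[[0.85, 0.004, -0.0065, 0, 0], [0.85, 0.0074, -0.0138, 0, 0], [0.85, 0.009, -0.0215, 0, 0], [0.85, 0.0097, -0.0292, 0, 0], [0.85, 0.0097, -0.0292, 0, 0]]])

```text
time_s: 12.07
tcp_pos: [0.5437, 0.0133, 0.1795]
ee_rot: [[-0.968, -0.251, -0.0], [-0.251, 0.968, -0.001], [0.001, -0.001, -1.0]]
wrist_force: [1.2, -1.7, -1.6]
gripper_width: 0.24
```

play_rows(targets=[[[0.85, 0, 0, 0, 0], [0.2, 0, 0, 0, 0], [0, 0, 0, 0, 0], [0, 0, 0, 0, 0], [0, 0, 0, 0, 0]]])

```text
time_s: 12.48
tcp_pos: [0.5434, 0.0153, 0.1795]
ee_rot: [[-0.968, -0.252, -0.0], [-0.252, 0.968, 0.0], [0.0, 0.0, -1.0]]
wrist_force: [-0.5, -0.1, -0.6]
gripper_width: 0.466
```

play_rows(targets=[[[0, 0, 0, 0, 0], [0, 0, 0, 0.01, 0], [0, 0, 0, 0.04, 0], [0, 0, 0, 0.08, 0], [0, 0, 0, 0.11, 0]]])

```text
time_s: 12.9
tcp_pos: [0.544, 0.015, 0.293]
ee_rot: [[-0.968, -0.253, 0.003], [-0.253, 0.968, -0.0], [-0.002, -0.001, -1.0]]
wrist_force: [1.5, 0.6, 0.8]
gripper_width: 0.847
```

play_rows(targets=[[[0, -0.01, -0.03, 0.01, 0], [0, -0.025, -0.065, 0.01, 0], [0, -0.04, -0.1, 0.01, 0], [0, -0.055, -0.135, 0.01, 0], [0, -0.06, -0.15, 0.01, 0]]])

```text
time_s: 13.32
tcp_pos: [0.4815, -0.1374, 0.301]
ee_rot: [[-0.968, -0.25, 0.001], [-0.25, 0.968, -0.0], [-0.001, -0.001, -1.0]]
wrist_force: [1.0, 1.2, -0.0]
gripper_width: 0.996
```

Run:
```python
from h import *
s=sense();print(s['time_s'],s['tcp_pos'],s['wrist_force'],s['gripper_width'])
a=capture("scene");cv2.imwrite('pics/s6.png',a)
cv2.imwrite('pics/A6.png',cv2.resize(a[220:460,240:460],None,fx=2.4,fy=2.4,interpolation=cv2.INTER_CUBIC))
```

```text
13.3167 [ 0.48152568 -0.13743254  0.30095213] [ 0.97765475  1.19112127 -0.02854329] 0.9956183482365923
```

View pics/A6.png

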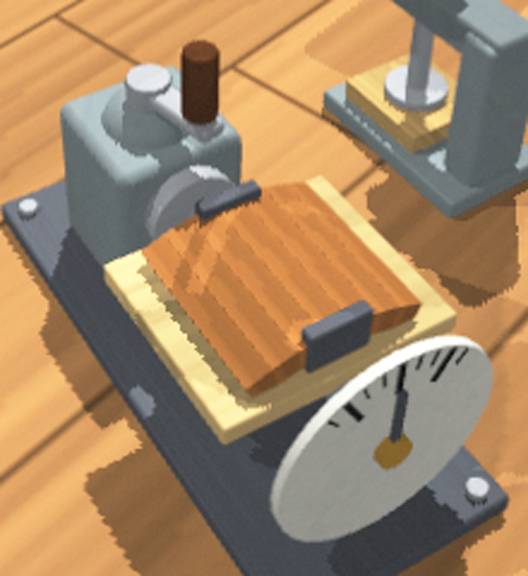

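The pointer (393,450)→(402,391) now lies in line with the middle mark (402,375), and the handle stands free. Handing in.

```bash
python3 -c "
from station import *
print(finish_job()); print(sense()['time_s'])"
```

```text
the job is handed in; nothing more can be done
None
the job is handed in; nothing more can be done
```

I gripped the crank handle and turned it clockwise about 2.7 turns in all: 940°, a check, then 40° more after regripping. I released it, moved the gripper well clear, and handed the job in at about 13.4 s of the 58 s allowed.

- **Final dial reading:** the last picture shows the pointer standing at the middle main mark, with the handle free and nothing touching it.
- **Where the checks disagreed:** before the last 40°, stereo on the plate corners gave −1.5° to −2.9°, and the pointer gave about −0.3° to −1.3°. The fitted pointer axis was an outlier at −3.9° in its own sense (past upright); I took that as bias and set it aside. The extra 40° adds 1.3°, so I estimate the rest is within about 2° of level, against the 4° limit. I did not repeat the stereo check afterwards.
- **Forces and the press:** the largest wrist force I read was about 17 N, and after release it was near zero. I never went near the press or its three-lobed knob.

I used 10 pictures, including crops.

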